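# Fit the matching gauge on a vacuum pump and start it

## Robot

A 6-joint arm with a two-finger parallel gripper is mounted at the origin on the work surface. World frame = base frame: x ahead of the robot, y to its left, z up, the work surface at z = 0. Lengths are in mm, angles in rad, forces in N, time in s.
With the tool pointing down it reaches from about 300 to 775 mm from the base axis. Payload 14.6 kg.
Tool frame: the origin (TCP) lies midway between the tips of the shut fingers; the grasp point (between the pads) lies 19 mm behind it (manip.hold_point_z is the distance from the TCP to the grasp point, in mm); z points along the fingers, y is the direction in which the jaws open and shut (so a half turn about z gives the same grasp; the last joint's range is limited). The gripper opens to 94 mm and grips with 3 to 60 N. Pads are 16 mm wide; open, the fingers measure 119 mm over their backs; the gripper's body (75 mm by 177 mm) begins 78 mm behind the grasp point.
Start: joints at [1.227, 0.3, 1.521, -0, 1.321, -0.067], TCP at [150.301, 529.055, 183.546] pointing down, gripper open.
Joint ranges: [-3.03, 3.03], [-0.79, 2.21], [0.23, 2.52], [-1.04, 4.18], [0, 3.07], [-2.55, 2.55]. Speed limits (rad/s): [2.22, 2.22, 2.57, 3.14, 3.14, 3.14].

## Interface

Orientations are given as [roll, pitch, yaw] about the fixed x, y, z axes, in that order (R = Rz(yaw) Ry(pitch) Rx(roll)).
In Python, from cell import manip gives the robot as it stands.
- The arm moves only by the shell command python3 -m crank 'ROWS' [OPENING] [FORCE]. ROWS is JSON, a list of rows, each an object with "offset": the shift along the world's x, y, z in m, a list of three; "spin": the turn about the world's z in degrees. In form: [{"offset": [dx, dy, dz], "spin": spin}, ...]. A call has exactly 8 rows; each row is the pose to reach, as a shift and turn from the pose measured when the call began; what a row does not reach only later rows make up. A row lasts 1/12 s, in which the tool goes at most 41.7 mm and 7.16 degrees, less where a joint would pass 70% of its speed; a pose out of reach is approached as far as the arm can. A call with a gripper value outside its range is refused whole. OPENING is the opening, from 0 (shut) to 1 (fully open), set as the call begins (- or left out, the last holds). The fingers move at their own pace and stop on an object; FORCE is the grip in N (left out, the last holds). Time passes only in rows, so rows that repeat a pose let the fingers close, or fill a call up. It gives the time, the measured TCP pose, the force and the opening at its end, in the units of the state.
- manip.read_state(): the state, without advancing time (a new reading comes with each control period).
- manip.camera(name): name is "scene" or "top"; returns a dict with "pixels" (480x640x3 uint8, red, green, blue), "fx", "fy", "cx", "cy" (pixels), "extrinsics" (4x4, takes a point from world to camera coordinates). Camera axes: x right, y down, z forward; pixel columns grow to the right and rows downward; lengths in mm; the calibration is good to about 2 mm. A picture is of the moment at which its call begins. There is no depth.
- manip.sign_off(): hands the job in, once; it reports no verdict.
Trained networks look in a picture, given as the dict that the camera call returned (one of the last four; its "shot" number tells which), for a name from the list of things; names that differ only in an ending like _2 or _b are one class to them, and where a whole thing is asked for, a point or a joint stands for the part that bears it (a point fixed in the world has none). Each returns a list of dicts, best first, with "conf" (0 to 1); they miss things now and then, are a little off and sometimes report something else, mostly with a low value. They report only what shows in the picture. A call takes as long as a camera call.
- manip.search_frame(picture, name): "location" ([x, y, z] in mm, in world coordinates, good to about 4 mm: the middle of the surface that is visible of it).
- manip.masks_of(picture, name): "mask" (480x640 bool, what is visible of it).
The state is a dict: "clock": time; "joints": joint angles; "qd": joint speeds; "effort": joint torques, N m; "eef_pos": TCP position; "eef_rot": TCP orientation; "wrist_force": force on the tool from outside, world axes, zero at the start; "moment": the same for the moment, N m; "finger_gap": finger opening in mm.
Only numpy, scipy, OpenCV 4.12 (cv2) and the standard library are available. Lean on these libraries where they do the work, as an engineer would, in place of code of your own. Each camera call takes 0.05 s, during which the arm holds its last target. There are 200 camera calls.

## Task

Ready the vacuum pump on the bench for a pressure test: from the three vacuum gauges in the tray take the one whose flange is the same size as the pump's open inlet, set it gently, without dropping it, upright and fully home on the inlet's centring ring, and let go of it. Then start the pump: turn the spring-return start switch on its terminal box clockwise to the stop, keep it there for a good second, and let go so that it springs back. Leave the gauge in place on the inlet and everything else where it lies.

Things in the scene. Friction and masses are not known exactly. Their poses are not given: they have to be found in the camera images.
- gauge_b_mid (a point): the gauge with the 40 mm flange, which fits the inlet: an upright head 70 mm tall, about 0.24 kg. Round body of 34 mm diameter from 16 to 70 mm above the underside (aluminium, top 18 mm black), short neck, round steel foot flange 40 mm across with a blind bore 26 mm wide and 8 mm deep in its underside. Point on its axis, half-way up (35 mm above the underside), z along the axis to the black end
- gauge_a_mid (a point): look-alike gauge: the same body and height, but a foot flange of 30 mm (bore 17 mm), too small for the inlet. Point on its axis, 35 mm above its underside
- gauge_c_mid (a point): look-alike gauge: the same body and height, but a foot flange of 55 mm (bore 41 mm), too large for the inlet. Point on its axis, 35 mm above its underside
- inlet (a point): the pump's open inlet, facing up: steel flange 40 mm across, on it a black O-ring of 34 mm, in the middle an aluminium centring sleeve 22.4 mm across that stands 4 mm above the O-ring, chamfered at the top. Point on the axis, on top of the O-ring where the gauge's underside comes to rest, 200 mm above the bench. z up, x along the pump away from the switch
- switch_grip (a point): the start switch's black handle: an upright bar 44 mm long, 12 mm thick, 30 mm high (22 mm below this point to 8 mm above) on a flat round skirt of 44 mm. Point on the vertical turning axis, at the height to grip, 197 mm above the bench; it turns with the handle: x along the bar, y across its thickness, z up. At rest the bar lies along the pump
- start_switch (a joint): angle of the start switch in rad: 0 at rest, growing as it is turned clockwise seen from above, 1.047 (60 degrees) at the stop. A spring brings it back: about 0.04 N m at rest, 0.145 N m at the stop
- pump: the fixed rotary vane pump, 330 x 131 mm; origin on the bench under its middle, x along it to the oil case. Oil case 160 mm high (x 34 to 162 mm) with the inlet at x = 85 mm and a capped exhaust (181 mm high, x 137, y 38 mm); motor at x -18 to -165 mm, 140 mm high, on it a grey terminal box 80 x 80 mm, 171 mm high, with the start switch at x = -85 mm
- tray: fixed grey parts tray 250 x 280 mm with a rim 14 mm high and a floor 4 mm thick; origin on the bench under its middle. The three gauges stand upright in it, at least 100 mm apart, in any order
- gauge_b: the same 40 mm gauge as gauge_b_mid; origin in the middle of its underside
- blank: flat steel blank flange of 40 mm, 6.5 mm thick, lying in the tray; not needed. Origin under its middle
- spare_ring: spare aluminium ring of 39 mm, 6 mm thick, lying in the tray; not needed. Origin under its middle
- wafer_box: flat clear plastic wafer box 70 x 70 x 14 mm beside the pump; not needed. Origin under its middle
- screwdriver: black screwdriver 190 mm long lying beside the pump along its length; not needed. Origin under its middle
- wash_bottle: white plastic wash bottle, 64 mm across, 190 mm high, at the back; not needed. Origin under its middle
- phone: black phone 150 x 73 x 9 mm lying on the bench beyond the tray, seen from the robot; not needed. Origin under its middle

How it is judged:
By the outcome, as a careful person would: the job done as asked, in the order asked, and still so for the second after the job is handed in, with the robot touching nothing.
It also fails if it takes over 64 s, if anything falls off the work surface, if the arm or the gripper's body presses on something with over 40 N, if the wrist force passes 120 N, or if a joint passes its speed limit or range.

## Working session

There is one attempt and no reset: what is moved stays moved. The work goes in short steps, Python scripts to look and compute and a shell command to move; the robot and the scene stay as the last step left them, time stands still between calls to the robot, and variables do not carry over. Pictures are saved under pics/ and viewed, about 8 in all and at most 12, crops included, and the job is handed in when it is done.

```bash
mkdir -p pics; ls; cat > h.py <<'E'
import numpy as np, cv2
from cell import manip
def proj(p,P):
    E=np.array(p["extrinsics"]);c=E[:3,:3]@np.array(P,float)+E[:3,3]
    return np.array([p["fx"]*c[0]/c[2]+p["cx"],p["fy"]*c[1]/c[2]+p["cy"]])
def unproj(p,uv,z):
    E=np.array(p["extrinsics"]);R=E[:3,:3];o=-R.T@E[:3,3]
    d=R.T@np.array([(uv[0]-p["cx"])/p["fx"],(uv[1]-p["cy"])/p["fy"],1.])
    return o+d*(z-o[2])/d[2]
def save(p,n,box=None,s=1):
    im=p["pixels"][:,:,::-1]
    if box: im=im[box[1]:box[3],box[0]:box[2]]
    cv2.imwrite("pics/"+n,cv2.resize(im,None,fx=s,fy=s,interpolation=cv2.INTER_CUBIC))
E
python3 - <<'E'
from h import *
t=manip.camera("top");s=manip.camera("scene")
save(t,"top1.png");save(s,"scene1.png")
for p,n in((t,"top"),(s,"scene")):
    E=np.array(p["extrinsics"]);print(n,p["fx"],-E[:3,:3].T@E[:3,3])
    for k in["gauge_b","switch_grip","inlet","pump","tray"]:
        try: print(k,[(np.round(d["location"]),round(d["conf"],2)) for d in manip.search_frame(p,k)][:4])
        except Exception as e: print(k,e)
print(manip.read_state(), manip.hold_point_z)
E
```

```text
pics
top 539.9281748220536 [ 378.62158998   12.73874908 1193.06031901]
gauge_b [(array([ 474., -133.,   76.]), 0.76), (array([516., 272.,  22.]), 0.48)]
switch_grip [(array([ 696., -261.,    6.]), 0.72), (array([462., 159., 175.]), 0.61)]
inlet [(array([547., 166., 155.]), 0.95), (array([459., 161., 172.]), 0.37), (array([ 587., -216.,   35.]), 0.26)]
pump [(array([547., 166., 154.]), 0.83)]
tray [(array([ 518., -227.,    2.]), 0.66)]
scene 455.87595842185004 [ 988.50327371 -414.70158616  788.06491695]
gauge_b [(array([ 487., -141.,   54.]), 0.61), (array([ 608., -228.,   36.]), 0.33)]
switch_grip [(array([462., 153., 184.]), 0.54)]
inlet [(array([592., 132., 134.]), 0.79), (array([ 458., -297.,   60.]), 0.46)]
pump [(array([792., -16., 113.]), 0.71), (array([594., 125., 134.]), 0.63), (array([ 459., -300.,   60.]), 0.24)]
tray [(array([ 536., -242.,    4.]), 0.83)]
{'clock': 0.6, 'joints': array([ 1.22739372e+00,  2.99882262e-01,  1.52100902e+00,  1.90914694e-05,
        1.32071621e+00, -6.65959349e-02]), 'qd': array([ 0.00021252, -0.00180172, -0.00066503,  0.00128298, -0.0004614 ,
       -0.00042905]), 'effort': array([-5.39947121e-05, -5.31487226e+01, -3.52824533e+01,  7.08173029e-02,
        2.14127713e-02,  1.47924732e-05]), 'eef_pos': array([150.29640381, 529.04781185, 183.55149649]), 'eef_rot': array([-3.14157908e+00, -1.94437319e-05,  2.86478126e+00]), 'wrist_force': array([0.11547089, 0.54050982, 0.71096855]), 'moment': array([-0.01315633, -0.08192858, -0.01308777]), 'finger_gap': 94.129495135706} 18.8
```

View pics/top1.png

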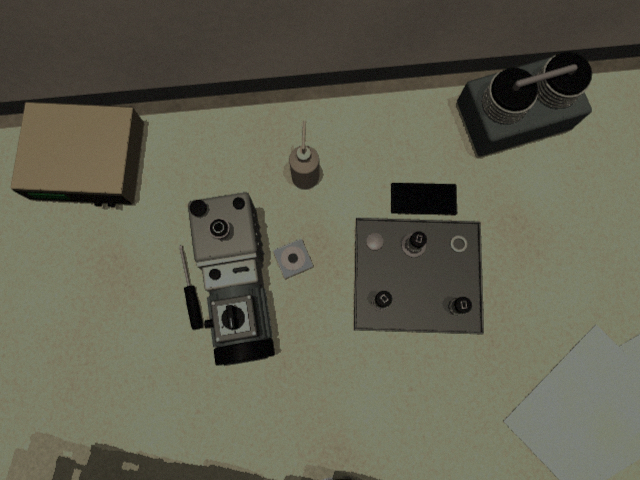

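View pics/scene1.png

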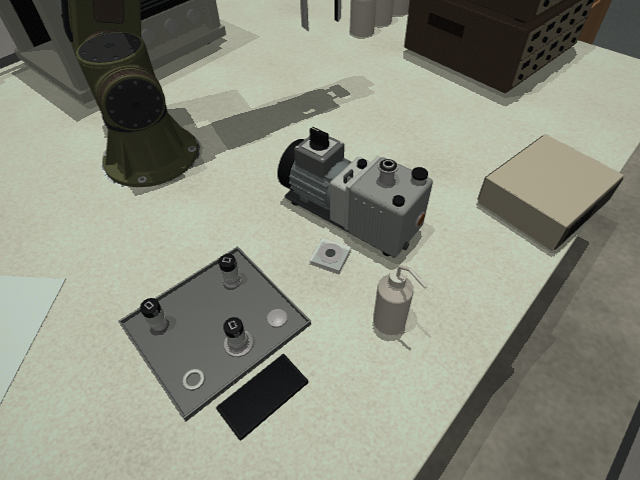

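The top view shows the pump, with the inlet at (219,229) and the switch at (233,318). The gauges are at (417,241), which has the large flange, and at (383,299) and (461,305). I'll zoom in on the last two and on the pump.

```bash
python3 - <<'E'
from h import *
t=manip.camera("top");s=manip.camera("scene")
def crop(p,b,w,h): 
    return cv2.resize(p["pixels"][b[1]:b[3],b[0]:b[2],::-1],(w,h),interpolation=cv2.INTER_CUBIC)
a=crop(t,(365,280,405,320),266,266);b=crop(t,(440,285,480,325),266,266);c=crop(t,(400,220,440,260),266,266)
d=crop(s,(210,245,250,295),266,332);e=crop(s,(135,290,175,340),266,332);f=crop(s,(215,310,255,360),266,332)
o=np.vstack([np.hstack([a,b,c]),np.hstack([d,e,f])])
cv2.imwrite("pics/g.png",cv2.convertScaleAbs(o,alpha=1.6))
x=crop(t,(195,205,245,255),400,400);y=crop(t,(208,293,258,343),400,400)
cv2.imwrite("pics/p.png",cv2.convertScaleAbs(np.hstack([x,y]),alpha=1.6))
for k in["gauge_b","gauge_a","gauge_c","switch_grip","inlet"]:
  for p in(t,s):
    for d in manip.masks_of(p,k)[:4]:
        v,u=np.nonzero(d["mask"]);print(k,round(d["conf"],2),u.min(),u.max(),v.min(),v.max(),len(u))
E
```

```text
gauge_b 0.51 372 392 291 310 327
gauge_b 0.6 219 241 255 287 540
gauge_a 0.51 372 392 291 310 327
gauge_a 0.6 219 241 255 287 540
gauge_c 0.51 372 392 291 310 327
gauge_c 0.6 219 241 255 287 540
switch_grip 0.63 222 244 305 330 465
switch_grip 0.54 309 328 128 150 358
inlet 0.75 188 274 193 365 10501
inlet 0.79 277 432 127 256 11637
```

View pics/g.png

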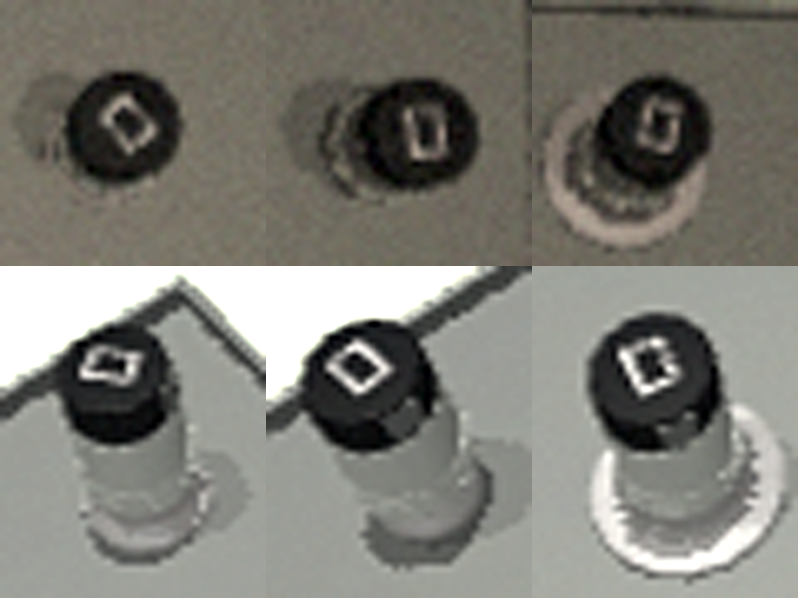

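View pics/p.png

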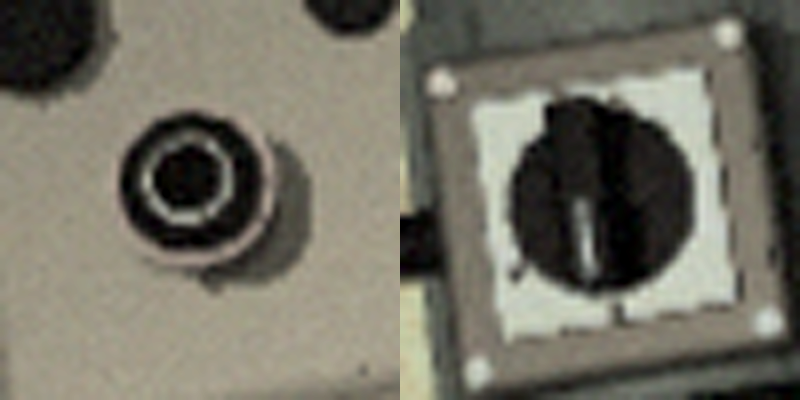

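Top/scene crops: the front gauge at (417,241) clearly has the 55 mm flange. The other two are hard to tell apart, so I'll overlay projected 30 and 40 mm foot outlines on both.

```bash
python3 - <<'E'
from h import *
from scipy.optimize import least_squares
t=manip.camera("top");s=manip.camera("scene")
th=np.linspace(0,2*np.pi,60)
ring=lambda x,y,z,r:[(x+r*np.cos(a),y+r*np.sin(a),z) for a in th]
def capc(p,uv):
    g=p["pixels"].max(2);u0,v0=uv
    m=(g[v0-13:v0+14,u0-13:u0+14]<75 if p is s else g[v0-13:v0+14,u0-13:u0+14]<50).astype(np.uint8)
    m=cv2.morphologyEx(m,cv2.MORPH_CLOSE,np.ones((5,5)))
    n,l,st,c=cv2.connectedComponentsWithStats(m);i=1+np.argmax(st[1:,4]);return c[i]+np.array(uv)-13,st[i]
rows=[]
for n,ut,us in(("L",(383,299),(229,262)),("R",(461,305),(151,308)),("C",(417,241),(234,327))):
    ct,st=capc(t,ut);cs,ss=capc(s,us)
    xt=unproj(t,ct,74);xs=unproj(s,cs,66);print(n,ct,st[2:],xt[:2],cs,ss[2:],xs[:2])
    x,y=(xt[:2]+xs[:2])/2
    r=[]
    for p,u,(X,Y) in((t,ut,xt[:2]),(s,us,xs[:2])):
        b=(u[0]-22,u[1]-22 if p is t else u[1]-12);K=8
        im=cv2.resize(p["pixels"][b[1]:b[1]+44,b[0]:b[0]+44,::-1],None,fx=K,fy=K,interpolation=cv2.INTER_CUBIC)
        im=cv2.convertScaleAbs(im,alpha=1.9 if p is t else 1.2)
        for rad,z,col in((17,74,(255,255,0)),(15,4.5,(0,0,255)),(20,4.5,(0,255,0))):
            q=np.array([(proj(p,P)-b+.5)*K for P in ring(X,Y,z,rad)],np.int32);cv2.polylines(im,[q],1,col,1)
        r.append(im)
    if n!="C": rows.append(np.hstack(r))
cv2.imwrite("pics/ov.png",cv2.resize(np.vstack(rows),(600,600)))
E
```

```text
L [382.5   298.904] [ 22  17 250] [ 475.75508806 -131.76651638] [228.65240642 261.38235294] [ 27  27 374] [ 479.45260624 -129.09867358]
R [459.20728291 305.31652661] [ 24  18 357] [ 446.77073691 -287.94009807] [152.10044643 308.09151786] [ 27  27 448] [ 453.60189361 -293.18301953]
C [415.33333333 242.00840336] [ 23  24 357] [ 588.27398012 -215.90797387] [234.06388206 328.37100737] [ 27  24 407] [ 600.11385795 -222.63636307]
```

View pics/ov.png

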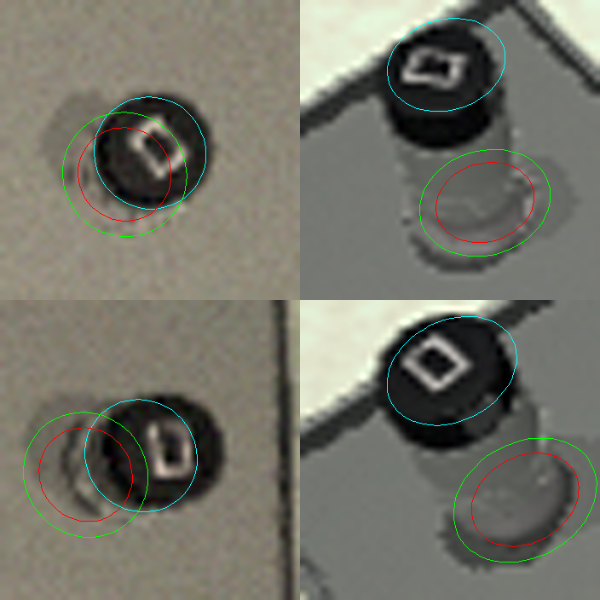

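The thresholding picked up shadow, so the overlay is shifted. I'll redo it using cap centres read off the crops: top L (383.0,298.6), R (462.7,304.5); scene L (227,259.5), R (150,305.5).

```bash
python3 - <<'E'
from h import *
t=manip.camera("top");s=manip.camera("scene")
th=np.linspace(0,2*np.pi,60)
ring=lambda x,y,z,r:[(x+r*np.cos(a),y+r*np.sin(a),z) for a in th]
rows=[]
for n,ct,cs in(("L",(383,298.6),(227,259.5)),("R",(462.7,304.5),(150,305.5))):
    xt=unproj(t,ct,74);xs=unproj(s,cs,74);print(n,xt[:2],xs[:2]);r=[]
    for p,c,(X,Y) in((t,ct,xt[:2]),(s,cs,xs[:2])):
        b=np.array((int(c[0])-22,int(c[1])-(22 if p is t else 12)));K=8
        im=cv2.resize(p["pixels"][b[1]:b[1]+44,b[0]:b[0]+44,::-1],None,fx=K,fy=K,interpolation=cv2.INTER_CUBIC)
        im=cv2.convertScaleAbs(im,alpha=2.4 if p is t else 1.3)
        for rad,z,col in((17,74,(255,255,0)),(15,4.2,(0,0,255)),(20,4.2,(0,255,0))):
            q=np.array([(proj(p,P)-b+.5)*K for P in ring(X,Y,z,rad)],np.int32);cv2.polylines(im,[q],1,col,1)
        r.append(im)
    rows.append(np.hstack(r))
cv2.imwrite("pics/ov2.png",cv2.resize(np.vstack(rows),(600,600)))
i,w=unproj(t,(218.6-.2,228),200),unproj(t,(233.1-.3,317.5),205)
print("inlet",i,"switch",w)
# inlet: dark o-ring/steel outline centre px from crop: (187/8+195-.5, 178/8+205-.5)
E
```

```text
L [ 476.27605301 -132.87553111] [ 479.06453239 -131.27680771]
R [ 447.71384064 -295.38908313] [ 451.97198979 -293.7682164 ]
inlet [628.46206671 176.18848927 200.        ] switch [458.06321171 159.7003302  205.        ]
```

View pics/ov2.png

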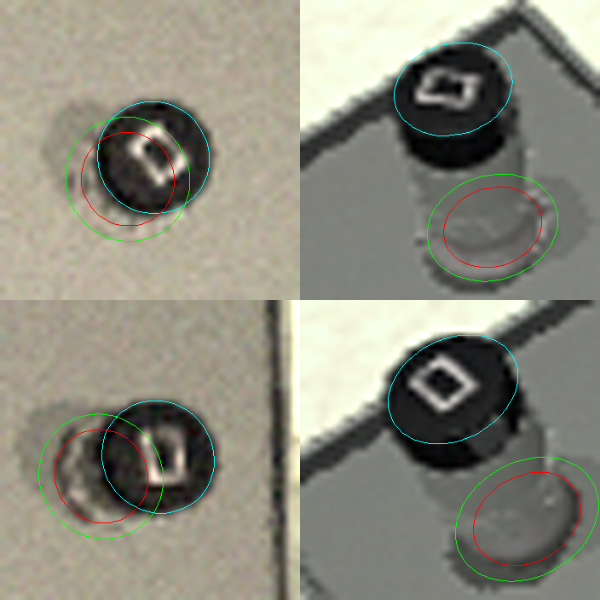

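```bash
python3 - <<'E'
from h import *
def av(n): return np.mean([manip.camera(n)["pixels"].astype(float) for _ in range(4)],0)[:,:,::-1]
def c(a,x,y,w,h,lo,hi): return cv2.resize(np.clip((a[y:y+h,x:x+w]-lo)/(hi-lo)*255,0,255).astype(np.uint8),(400,300),interpolation=cv2.INTER_CUBIC)
t=av("top");s=av("scene")
cv2.imwrite("pics/z.png",np.vstack([np.hstack([c(t,362,287,40,30,20,130),c(t,438,290,40,30,20,130)]),np.hstack([c(s,213,265,40,30,40,220),c(s,137,310,40,30,40,220)])]))
E
```

```text
(no output)
```

View pics/z.png

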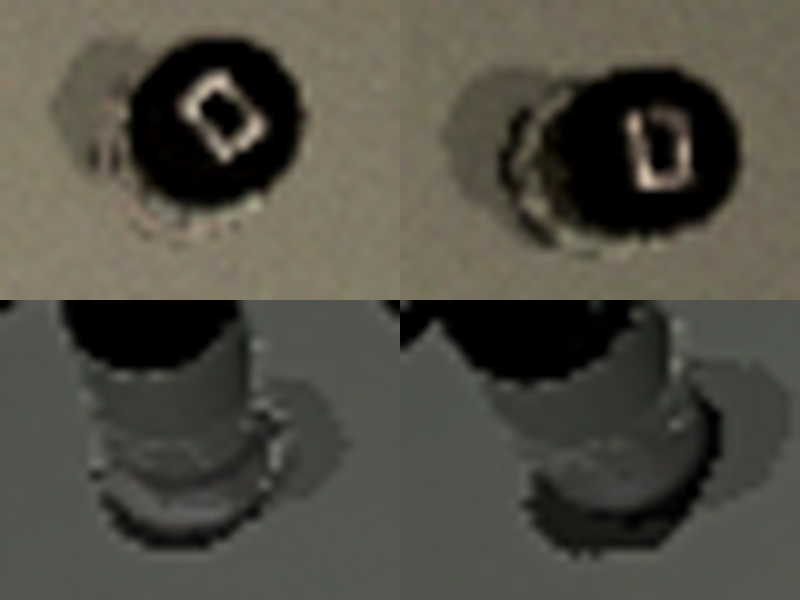

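The lower-left crop (L, top-view (383,299)) shows a bright flange ring wider than the body, about 18 px against 15 px, so its foot is 40 mm. On R no flange ring stands out past the body, so it's the 30 mm one. I'll take L at about (477,-132.5).

```bash
python3 -m crank '[{"offset":[0.017,-0.035,0.01],"spin":-5},{"offset":[0.034,-0.07,0.02],"spin":-11},{"offset":[0.051,-0.105,0.03],"spin":-17},{"offset":[0.068,-0.14,0.04],"spin":-23},{"offset":[0.085,-0.175,0.05],"spin":-29},{"offset":[0.102,-0.21,0.05],"spin":-35},{"offset":[0.119,-0.245,0.05],"spin":-41},{"offset":[0.136,-0.28,0.05],"spin":-47}]' 1 20
python3 -m crank '[{"offset":[0.017,-0.035,0],"spin":-5},{"offset":[0.034,-0.07,0],"spin":-10},{"offset":[0.051,-0.105,0],"spin":-16},{"offset":[0.068,-0.14,0],"spin":-22},{"offset":[0.085,-0.175,0],"spin":-28},{"offset":[0.102,-0.21,-0.01],"spin":-34},{"offset":[0.119,-0.245,-0.02],"spin":-40},{"offset":[0.136,-0.28,-0.04],"spin":-43}]'
```

```text
clock: 2.47
eef_pos: [286.6, 247.4, 233.9]
eef_rot: [3.141, -0.0, 2.04]
wrist_force: [1.7, 0.8, 0.2]
finger_gap: 93.8
clock: 3.13
eef_pos: [423.0, -33.3, 195.8]
eef_rot: [3.137, -0.001, 1.283]
wrist_force: [1.4, 0.6, 0.4]
finger_gap: 94.2
```

```bash
python3 -m crank '[{"offset":[0.018,-0.033,-0.02],"spin":0},{"offset":[0.036,-0.066,-0.04],"spin":0},{"offset":[0.054,-0.099,-0.055],"spin":0},{"offset":[0.054,-0.099,-0.065],"spin":0},{"offset":[0.054,-0.099,-0.09],"spin":0},{"offset":[0.054,-0.099,-0.12],"spin":0},{"offset":[0.054,-0.099,-0.15],"spin":0},{"offset":[0.054,-0.099,-0.166],"spin":0}]'
python3 -m crank '[{"offset":[0,0,0],"spin":0},{"offset":[0,0,0],"spin":0},{"offset":[0,0,0],"spin":0},{"offset":[0,0,0],"spin":0},{"offset":[0,0,0],"spin":0},{"offset":[0,0,0],"spin":0},{"offset":[0,0,0],"spin":0},{"offset":[0,0,0],"spin":0}]' 0.25 5
```

```text
clock: 3.8
eef_pos: [475.6, -131.6, 27.0]
eef_rot: [3.14, -0.001, 1.283]
wrist_force: [0.0, -0.1, 0.0]
finger_gap: 94.0
clock: 4.47
eef_pos: [475.7, -131.6, 27.3]
eef_rot: [3.14, -0.001, 1.283]
wrist_force: [-0.2, 0.1, 0.2]
finger_gap: 44.1
```

```bash
python3 -m crank '[{"offset":[0,0,0.002],"spin":0},{"offset":[0,0,0.002],"spin":0},{"offset":[0,0,0.002],"spin":0},{"offset":[0,0,0.002],"spin":0},{"offset":[0,0,0.002],"spin":0},{"offset":[0,0,0.002],"spin":0},{"offset":[0,0,0.002],"spin":0},{"offset":[0,0,0.002],"spin":0}]' 0.25 5
python3 -m crank '[{"offset":[0,0,0],"spin":0},{"offset":[0,0,0],"spin":0},{"offset":[0,0,0],"spin":7},{"offset":[0,0,0],"spin":14},{"offset":[0,0,0],"spin":21},{"offset":[0,0,0],"spin":28},{"offset":[0,0,0],"spin":35},{"offset":[0,0,0],"spin":42}]' 0.6 5
```

```text
clock: 5.13
eef_pos: [476.1, -131.8, 29.6]
eef_rot: [3.139, -0.001, 1.283]
wrist_force: [2.2, -1.5, 4.9]
finger_gap: 33.9
clock: 5.8
eef_pos: [475.4, -131.5, 29.0]
eef_rot: [3.14, -0.002, 2.022]
wrist_force: [0.5, 0.6, -0.2]
finger_gap: 56.5
```

```bash
python3 -m crank '[{"offset":[0,0,0],"spin":7},{"offset":[0,0,0],"spin":14},{"offset":[0,0,0],"spin":21},{"offset":[0,0,0],"spin":28},{"offset":[0,0,0],"spin":35},{"offset":[0,0,0],"spin":42},{"offset":[0,0,0],"spin":48},{"offset":[0,0,0],"spin":48}]'
python3 -m crank '[{"offset":[0,0,0],"spin":0},{"offset":[0,0,0],"spin":0},{"offset":[0,0,0],"spin":0},{"offset":[0,0,0],"spin":0},{"offset":[0,0,0],"spin":0},{"offset":[0,0,0],"spin":0},{"offset":[0,0,0],"spin":0},{"offset":[0,0,0],"spin":0}]' 0.2 20
python3 -m crank '[{"offset":[0,0,0.005],"spin":0},{"offset":[0,0,0.015],"spin":0},{"offset":[0,0,0.04],"spin":0},{"offset":[0,0,0.075],"spin":0},{"offset":[0,0,0.11],"spin":0},{"offset":[0,0,0.15],"spin":0},{"offset":[0,0,0.19],"spin":0},{"offset":[0,0,0.23],"spin":0}]' 0.2 20
```

```text
clock: 6.47
eef_pos: [474.8, -131.3, 28.6]
eef_rot: [3.14, -0.004, 2.865]
wrist_force: [-0.6, 0.7, 0.5]
finger_gap: 56.4
clock: 7.13
eef_pos: [474.7, -131.3, 28.5]
eef_rot: [3.14, -0.004, 2.864]
wrist_force: [-0.8, -0.5, -0.5]
finger_gap: 33.7
clock: 7.8
eef_pos: [474.0, -131.0, 261.5]
eef_rot: [3.14, -0.003, 2.864]
wrist_force: [-0.2, -0.6, -3.6]
finger_gap: 33.5
```

```bash
python3 -m crank '[{"offset":[0.006,0.012,0],"spin":1},{"offset":[0.02,0.04,0],"spin":3},{"offset":[0.036,0.072,0],"spin":6},{"offset":[0.052,0.104,0],"spin":9},{"offset":[0.068,0.136,0],"spin":12},{"offset":[0.084,0.168,0],"spin":15},{"offset":[0.1,0.2,0],"spin":18},{"offset":[0.115,0.23,0],"spin":21}]'
python3 -m crank '[{"offset":[0.015,0.03,0],"spin":0},{"offset":[0.026,0.052,0],"spin":0},{"offset":[0.034,0.068,0],"spin":0},{"offset":[0.038,0.076,0],"spin":0},{"offset":[0.039,0.077,0],"spin":0},{"offset":[0.039,0.077,0],"spin":0},{"offset":[0.039,0.077,0],"spin":0},{"offset":[0.039,0.077,0],"spin":0}]'
python3 - <<'E'
from h import *
p=manip.camera("top");s=manip.camera("scene");st=manip.read_state();print(st["eef_pos"],st["eef_rot"],st["wrist_force"],st["finger_gap"])
c=lambda p,x,y,w,h:cv2.resize(p["pixels"][y:y+h,x:x+w,::-1],(400,500),interpolation=cv2.INTER_CUBIC)
print(proj(p,st["eef_pos"]),proj(s,st["eef_pos"]))
cv2.imwrite("pics/a.png",cv2.convertScaleAbs(np.hstack([c(p,185,190,64,80),c(s,356,115,64,80)]),alpha=1.4))
E
```

```text
clock: 8.47
eef_pos: [589.2, 101.1, 262.3]
eef_rot: [3.14, -0.003, -3.049]
wrist_force: [0.1, -0.9, -3.4]
finger_gap: 33.5
clock: 9.13
eef_pos: [628.0, 177.0, 262.8]
eef_rot: [3.14, -0.003, -3.051]
wrist_force: [0.1, 0.0, -3.6]
finger_gap: 33.7
[628.05606803 177.21961876 262.77273725] [ 3.13966984e+00 -2.50768006e-03 -3.05040134e+00] [-0.02321148  0.53179351 -3.25461586] 33.828788921893334
[211.45968225 220.21263267] [389.61160379 137.79057394]
```

View pics/a.png

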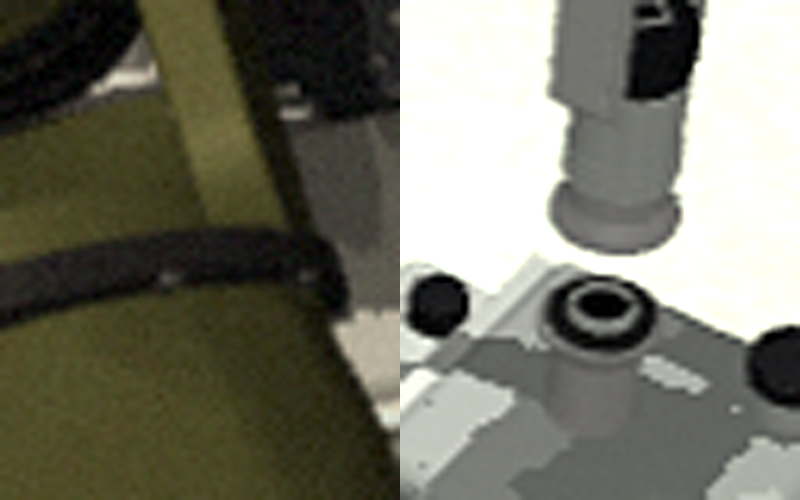

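Scene view: the held gauge's foot centre is at about (390.1,148.6) px and the inlet O-ring centre at about (387.8,164.3). The held foot's flange is also as wide as the inlet's, so it's the right gauge. Next I'll use the known TCP to remove the calibration error.

```bash
python3 - <<'E'
from h import *
s=manip.camera("scene");T=np.array([628.05,177.2,238.3])
K=6.25;px=lambda u,v:np.array([356+(u-400)/K-.5,115+v/K-.5])
f=px(616,213);r=f-proj(s,T);print("resid",r)
for n,uv,z in(("oring",(602,311.5),200),("sleeve",(601,307),204)): print(n,unproj(s,px(*uv),z),"corr",unproj(s,px(*uv)-r,z))
im=s["pixels"]
t=None
for uv,z in(((218.56,227.4),200),((217.75,226.75),204)):pass
E
python3 -m crank '[{"offset":[0,0,-0.005],"spin":0},{"offset":[0,0,-0.01],"spin":0},{"offset":[0,0,-0.015],"spin":0},{"offset":[0,0,-0.018],"spin":0},{"offset":[0,0,-0.021],"spin":0},{"offset":[0,0,-0.023],"spin":0},{"offset":[0,0,-0.024],"spin":0},{"offset":[0,0,-0.024],"spin":0}]'
```

```text
resid [1.7534005  0.23539034]
oring [630.82835311 178.09393495 200.        ] corr [627.8183788  176.45802588 200.        ]
sleeve [631.78658181 175.57955812 204.        ] corr [628.7916166  173.95313898 204.        ]
clock: 9.95
eef_pos: [628.0, 177.4, 238.5]
eef_rot: [3.14, -0.003, -3.05]
wrist_force: [-0.1, -0.6, -2.4]
finger_gap: 33.7
```

```bash
python3 - <<'E'
from h import *
im=np.mean([manip.camera("scene")["pixels"].astype(float) for _ in range(4)],0)[:,:,::-1]
s=manip.camera("scene")
x,y,w,h=368,140,40,40;K=15
o=cv2.resize(np.clip(im[y:y+h,x:x+w]*1.4,0,255).astype(np.uint8),None,fx=K,fy=K,interpolation=cv2.INTER_CUBIC)
th=np.linspace(0,6.283,80);r=np.array([1.75,.24])
def d(X,Y,z,R,c):
    q=np.array([(proj(s,(X+R*np.cos(a),Y+R*np.sin(a),z))+r-(x,y)+.5)*K for a in th],np.int32);cv2.polylines(o,[q],1,c,1)
d(628,177.4,214,20,(0,255,0))
for R,z,c in((20,198.,(255,0,0)),(17,200,(0,0,255)),(11.2,204,(0,255,255))):d(628,176.2,z,R,c)
cv2.imwrite("pics/b.png",o)
E
```

```text
(no output)
```

View pics/b.png

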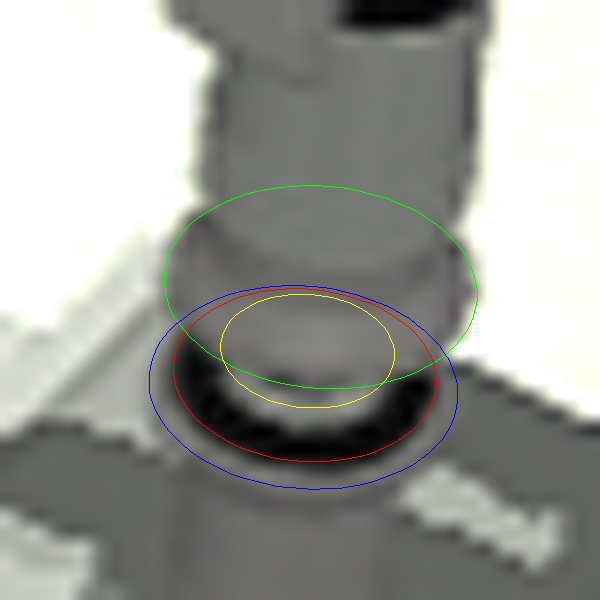

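The overlay shows the foot (green) and the O-ring (red, model at (628,176.2)) matching the picture to within about 0.5 mm. I'll shift y by -1 mm and lower slowly.

```bash
python3 -m crank '[{"offset":[0,-0.001,-0.002],"spin":0},{"offset":[0,-0.001,-0.004],"spin":0},{"offset":[0,-0.001,-0.006],"spin":0},{"offset":[0,-0.001,-0.007],"spin":0},{"offset":[0,-0.001,-0.008],"spin":0},{"offset":[0,-0.001,-0.009],"spin":0},{"offset":[0,-0.001,-0.01],"spin":0},{"offset":[0,-0.001,-0.011],"spin":0}]'
python3 -m crank '[{"offset":[0,0,-0.0005],"spin":0},{"offset":[0,0,-0.001],"spin":0},{"offset":[0,0,-0.0015],"spin":0},{"offset":[0,0,-0.002],"spin":0},{"offset":[0,0,-0.002],"spin":0},{"offset":[0,0,-0.002],"spin":0},{"offset":[0,0,-0.002],"spin":0},{"offset":[0,0,-0.002],"spin":0}]'
```

```text
clock: 10.87
eef_pos: [628.2, 176.4, 227.8]
eef_rot: [3.14, -0.002, -3.05]
wrist_force: [0.7, -0.7, -3.9]
finger_gap: 33.4
clock: 11.53
eef_pos: [628.2, 176.4, 225.8]
eef_rot: [3.14, -0.002, -3.05]
wrist_force: [-0.5, -0.0, -2.8]
finger_gap: 34.1
```

```bash
python3 -m crank '[{"offset":[0,0,-0.0003],"spin":0},{"offset":[0,0,-0.0006],"spin":0},{"offset":[0,0,-0.0009],"spin":0},{"offset":[0,0,-0.0012],"spin":0},{"offset":[0,0,-0.0015],"spin":0},{"offset":[0,0,-0.0015],"spin":0},{"offset":[0,0,-0.0015],"spin":0},{"offset":[0,0,-0.0015],"spin":0}]'
```

```text
clock: 12.2
eef_pos: [628.2, 176.4, 224.5]
eef_rot: [3.14, -0.002, -3.05]
wrist_force: [0.0, 0.1, -1.9]
finger_gap: 33.9
```

```bash
python3 -m crank '[{"offset":[0,0,-0.0003],"spin":0},{"offset":[0,0,-0.0006],"spin":0},{"offset":[0,0,-0.0009],"spin":0},{"offset":[0,0,-0.0012],"spin":0},{"offset":[0,0,-0.0012],"spin":0},{"offset":[0,0,-0.0012],"spin":0},{"offset":[0,0,-0.0012],"spin":0},{"offset":[0,0,-0.0012],"spin":0}]'
```

```text
clock: 12.87
eef_pos: [628.5, 176.4, 224.4]
eef_rot: [3.139, -0.0, -3.05]
wrist_force: [-0.5, -1.3, 5.7]
finger_gap: 33.6
```

Contact came at the expected height (TCP 224.4, force +5.7 N), so it's seated. Now I'll release it and retreat straight up.

```bash
python3 -m crank '[{"offset":[0,0,0.0005],"spin":0},{"offset":[0,0,0.0005],"spin":0},{"offset":[0,0,0.0005],"spin":0},{"offset":[0,0,0.0005],"spin":0},{"offset":[0,0,0.0005],"spin":0},{"offset":[0,0,0.0005],"spin":0},{"offset":[0,0,0.0005],"spin":0},{"offset":[0,0,0.0005],"spin":0}]' 0.65 20
python3 -m crank '[{"offset":[0,0,0.005],"spin":0},{"offset":[0,0,0.015],"spin":0},{"offset":[0,0,0.03],"spin":0},{"offset":[0,0,0.05],"spin":0},{"offset":[0,0,0.07],"spin":0},{"offset":[0,0,0.09],"spin":0},{"offset":[0,0,0.1],"spin":0},{"offset":[0,0,0.1],"spin":0}]'
```

```text
clock: 13.53
eef_pos: [628.5, 176.4, 224.8]
eef_rot: [3.139, -0.0, -3.05]
wrist_force: [-0.9, -0.2, 0.3]
finger_gap: 61.2
clock: 14.2
eef_pos: [628.9, 176.5, 327.9]
eef_rot: [3.139, 0.004, -3.05]
wrist_force: [-0.1, 0.1, -0.0]
finger_gap: 61.5
```

```bash
python3 - <<'E'
from h import *
t=manip.camera("top");s=manip.camera("scene")
px=lambda u,v:np.array([208+u/8-.5,293+v/8-.5])
c=np.array([unproj(t,px(u-400,v),171)[:2] for u,v in((442,83),(728,33),(770,320),(480,372))])
print(c.round(1),c.mean(0));
for a,b in((1,0),(2,3)): d=c[b]-c[a];print(np.degrees(np.arctan2(-d[0],d[1])),np.linalg.norm(d))
for a,b in((3,0),(2,1)): d=c[b]-c[a];print(np.degrees(np.arctan2(d[1],d[0])),np.linalg.norm(d))
print(unproj(t,px(203,197),177), unproj(t,px(190,195),205))
m=[d for d in manip.masks_of(s,"switch_grip")][:1]
for d in m: v,u=np.nonzero(d["mask"]);print(d["conf"],u.min(),u.max(),v.min(),v.max())
im=np.hstack([cv2.resize(t["pixels"][290:350,200:260,::-1],(400,400)),cv2.resize(s["pixels"][110:170,290:350,::-1],(400,400))])
cv2.imwrite("pics/c.png",cv2.convertScaleAbs(im,alpha=1.5))
E
```

```text
[[491.9 200.5]
 [496.9 132.6]
 [429.2 127.7]
 [424.  195.8]] [460.50493377 164.15432501]
4.233396384852654 68.15600615763454
4.335201426819136 68.21891658567505
4.031093244269417 68.0718550048429
4.083687277447567 67.95044907085571
[460.99349145 163.67901934 177.        ] [459.4676158  162.42235821 205.        ]
0.73 309 328 127 150
```

View pics/c.png

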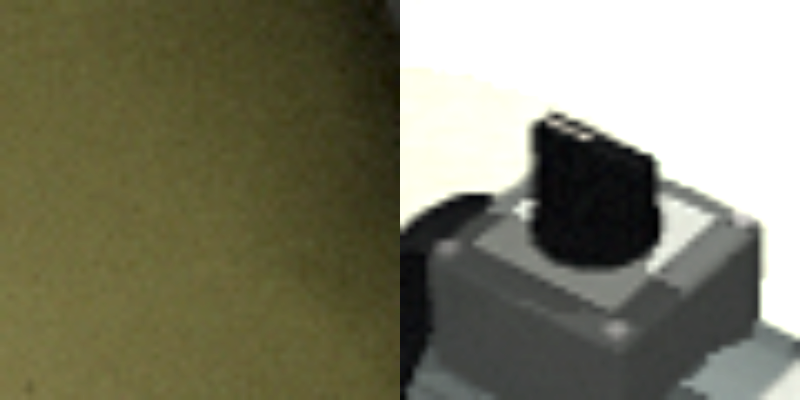

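The switch is at about (459,164) with the pump axis at 4.2°. The box-corner measurement and the inlet minus 170 mm agree. Moving over it and lowering to TCP z of about 182.

```bash
python3 -m crank '[{"offset":[-0.015,-0.001,0],"spin":0},{"offset":[-0.045,-0.003,0],"spin":0},{"offset":[-0.08,-0.006,0],"spin":-1},{"offset":[-0.115,-0.009,0],"spin":-1},{"offset":[-0.145,-0.011,0],"spin":-1},{"offset":[-0.165,-0.0125,0],"spin":-1},{"offset":[-0.17,-0.0125,0],"spin":-1},{"offset":[-0.17,-0.0125,0],"spin":-1}]'
python3 -m crank '[{"offset":[0,0,-0.015],"spin":0},{"offset":[0,0,-0.04],"spin":0},{"offset":[0,0,-0.07],"spin":0},{"offset":[0,0,-0.1],"spin":0},{"offset":[0,0,-0.12],"spin":0},{"offset":[0,0,-0.135],"spin":0},{"offset":[0,0,-0.143],"spin":0},{"offset":[0,0,-0.144],"spin":0}]'
```

```text
clock: 15.02
eef_pos: [457.6, 163.9, 323.5]
eef_rot: [3.14, -0.002, -3.067]
wrist_force: [0.0, 0.5, 0.9]
finger_gap: 61.5
clock: 15.68
eef_pos: [457.6, 163.7, 177.4]
eef_rot: [3.14, -0.005, -3.068]
wrist_force: [0.0, 0.6, -0.4]
finger_gap: 61.1
```

```bash
python3 -m crank '[{"offset":[0.0015,0,0.003],"spin":0},{"offset":[0.0015,0,0.003],"spin":0},{"offset":[0.0015,0,0.003],"spin":0},{"offset":[0.0015,0,0.003],"spin":0},{"offset":[0.0015,0,0.003],"spin":0},{"offset":[0.0015,0,0.003],"spin":0},{"offset":[0.0015,0,0.003],"spin":0},{"offset":[0.0015,0,0.003],"spin":0}]' 0.05 20
python3 -m crank '[{"offset":[0,0,0],"spin":0},{"offset":[0,0,0],"spin":0},{"offset":[0,0,0],"spin":0},{"offset":[0,0,0],"spin":0},{"offset":[0,0,0],"spin":0},{"offset":[0,0,0],"spin":0},{"offset":[0,0,0],"spin":0},{"offset":[0,0,0],"spin":0}]' 0.05 20
```

```text
clock: 16.35
eef_pos: [459.0, 164.7, 180.6]
eef_rot: [3.138, -0.005, -3.068]
wrist_force: [-2.5, 22.4, -0.2]
finger_gap: 11.4
clock: 17.02
eef_pos: [459.0, 165.2, 180.6]
eef_rot: [3.137, -0.005, -3.067]
wrist_force: [0.1, 5.4, -0.2]
finger_gap: 11.4
```

```bash
python3 -m crank '[{"offset":[0,0.0003,0],"spin":-4},{"offset":[0,0.0003,0],"spin":-10},{"offset":[0,0.0003,0],"spin":-16},{"offset":[0,0.0003,0],"spin":-22},{"offset":[0,0.0003,0],"spin":-28},{"offset":[0,0.0003,0],"spin":-34},{"offset":[0,0.0003,0],"spin":-40},{"offset":[0,0.0003,0],"spin":-45}]'
python3 -c "
from cell import manip;s=manip.read_state();print(s['moment'],s['wrist_force'],s['finger_gap'])"
```

```text
clock: 17.68
eef_pos: [459.3, 166.3, 180.7]
eef_rot: [3.135, -0.005, 2.425]
wrist_force: [4.3, 8.8, -3.8]
finger_gap: 11.2
[ 1.66256116 -0.81221595  0.14753432] [ 4.28608275  8.79450222 -3.84907156] 11.150122616216045
```

```bash
python3 -m crank '[{"offset":[0.0003,0.0007,0],"spin":-4},{"offset":[0.0003,0.0007,0],"spin":-8},{"offset":[0.0003,0.0007,0],"spin":-12},{"offset":[0.0003,0.0007,0],"spin":-15},{"offset":[0.0003,0.0007,0],"spin":-17},{"offset":[0.0003,0.0007,0],"spin":-17},{"offset":[0.0003,0.0007,0],"spin":-17},{"offset":[0.0003,0.0007,0],"spin":-17}]'
python3 -c "
from cell import manip;s=manip.read_state();print(s['moment'],s['wrist_force'],s['finger_gap'])"
```

```text
clock: 18.35
eef_pos: [459.7, 166.9, 180.7]
eef_rot: [3.135, -0.005, 2.13]
wrist_force: [2.3, 1.0, -1.9]
finger_gap: 11.3
[ 0.07283816 -0.41281454  0.17728962] [ 2.26262244  0.98845493 -1.94892898] 11.28757079778621
```

```bash
python3 -m crank '[{"offset":[0,0,0],"spin":-1},{"offset":[0,0,0],"spin":-2},{"offset":[0,0,0],"spin":-3},{"offset":[0,0,0],"spin":-4},{"offset":[0,0,0],"spin":-4},{"offset":[0,0,0],"spin":-4},{"offset":[0,0,0],"spin":-4},{"offset":[0,0,0],"spin":-4}]'
python3 - <<'E'
from h import *
s=manip.read_state();print(s['moment'],s['wrist_force'],s['finger_gap'])
p=manip.camera("scene");save(p,"d.png",(280,100,440,220),5)
E
```

```text
clock: 19.02
eef_pos: [459.8, 166.9, 180.7]
eef_rot: [3.135, -0.005, 2.06]
wrist_force: [2.5, 2.2, -1.4]
finger_gap: 11.7
[ 0.13985352 -0.3939258   0.38031378] [ 2.48820269  2.22059355 -1.41140142] 11.687799296643647
```

View pics/d.png

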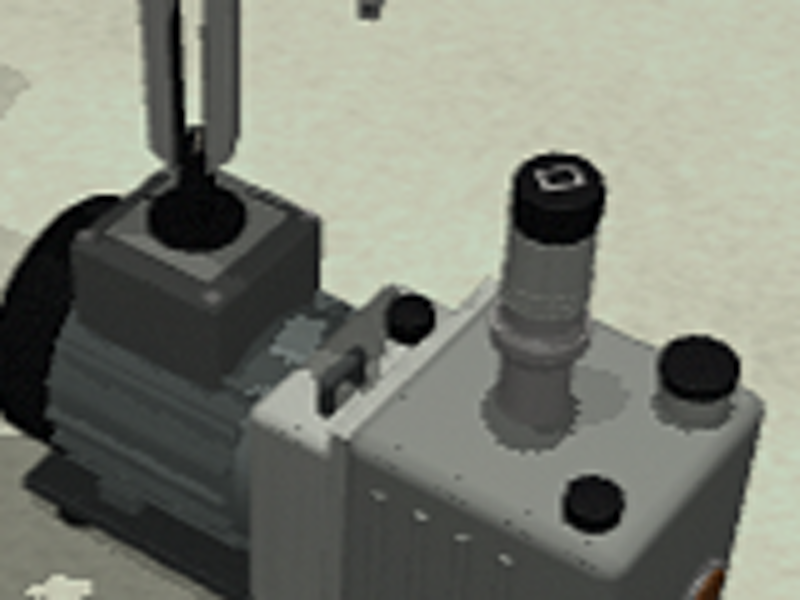

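The gauge stands upright and seated on the inlet at (555,160–360), and the bar is turned. The moment rising from 0.18 to 0.38 N m over the last 4° shows the stop. I'll hold it there.

```bash
for i in 1; do python3 -m crank '[{"offset":[0,0,0],"spin":-2},{"offset":[0,0,0],"spin":-2},{"offset":[0,0,0],"spin":-2},{"offset":[0,0,0],"spin":-2},{"offset":[0,0,0],"spin":-2},{"offset":[0,0,0],"spin":-2},{"offset":[0,0,0],"spin":-2},{"offset":[0,0,0],"spin":-2}]'; done
python3 -c "
from cell import manip;s=manip.read_state();print(s['moment'],s['eef_rot'])"
python3 -m crank '[{"offset":[0,0,0],"spin":-1},{"offset":[0,0,0],"spin":-1},{"offset":[0,0,0],"spin":-1},{"offset":[0,0,0],"spin":-1},{"offset":[0,0,0],"spin":-1},{"offset":[0,0,0],"spin":-1},{"offset":[0,0,0],"spin":-1},{"offset":[0,0,0],"spin":-1}]'
python3 -c "
from cell import manip;s=manip.read_state();print(s['moment'],s['eef_rot'])"
```

```text
clock: 19.73
eef_pos: [459.5, 167.2, 180.6]
eef_rot: [3.135, -0.005, 2.026]
wrist_force: [-0.8, 4.8, -1.1]
finger_gap: 11.4
[1.03118666 0.22765263 0.24475117] [ 3.13503209 -0.00536945  2.02634934]
clock: 20.4
eef_pos: [459.5, 167.2, 180.7]
eef_rot: [3.135, -0.005, 2.009]
wrist_force: [0.2, 4.7, -1.7]
finger_gap: 11.9
[0.8576389  0.08596032 0.35786   ] [ 3.13500755 -0.0053854   2.00901955]
```

```bash
python3 -m crank '[{"offset":[0,0,0],"spin":0},{"offset":[0,0,0],"spin":0},{"offset":[0,0,0],"spin":0},{"offset":[0,0,0],"spin":0},{"offset":[0,0,0],"spin":0},{"offset":[0,0,0],"spin":0},{"offset":[0,0,0],"spin":0},{"offset":[0,0,0],"spin":0}]' 0.9 20
python3 -m crank '[{"offset":[0,0,0.01],"spin":0},{"offset":[0,0,0.03],"spin":0},{"offset":[0,0,0.06],"spin":0},{"offset":[0,0,0.09],"spin":0},{"offset":[0,0,0.12],"spin":0},{"offset":[0,0,0.14],"spin":0},{"offset":[-0.02,0,0.15],"spin":0},{"offset":[-0.04,0,0.15],"spin":0}]'
python3 - <<'E'
from h import *
p=manip.camera("scene");save(p,"e.png",(280,100,440,220),5);print(manip.read_state()["wrist_force"])
E
```

```text
clock: 21.07
eef_pos: [459.5, 167.3, 180.7]
eef_rot: [3.135, -0.006, 2.009]
wrist_force: [-0.1, -0.9, 0.9]
finger_gap: 61.6
clock: 21.73
eef_pos: [419.6, 167.4, 333.4]
eef_rot: [3.132, -0.005, 2.009]
wrist_force: [0.0, 0.5, -0.1]
finger_gap: 84.9
[-1.7492813  -0.99175134  1.17102623]
```

View pics/e.png

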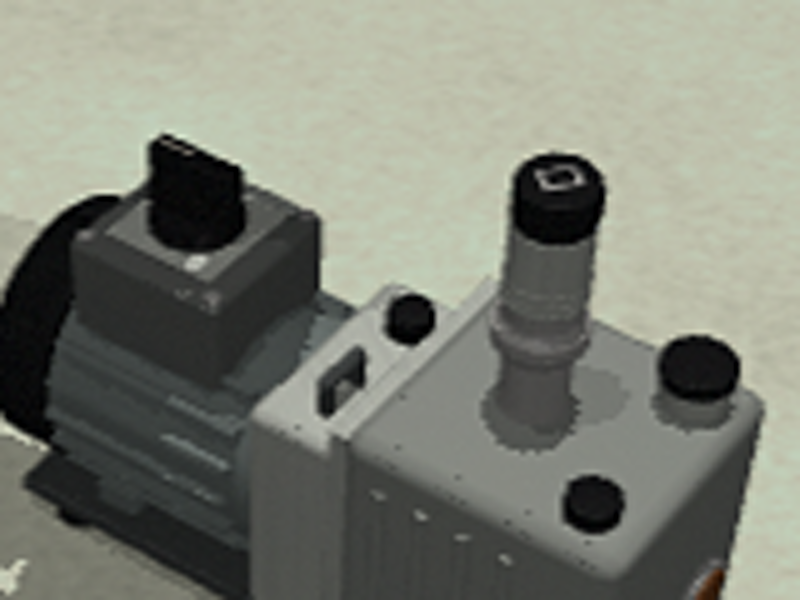

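The switch bar at (197,190) is back along the pump, and the gauge at (555,160–360) is unchanged, upright and seated. The robot is clear of everything, so I'm handing in.

```bash
python3 -c "
from cell import manip;print(manip.sign_off())"
```

```text
the job is handed in; nothing more can be done
None
```

The 40 mm gauge is on the pump's inlet and the pump's start switch has been worked. I handed the job in at about 22 s, against the 64 s limit.

- **Gauge:** I told the 40 mm gauge from the 30 mm one in the camera pictures. Once it was held over the inlet, its flange looked the same size as the inlet's. I lowered it slowly, and it met the inlet at the height expected for fully home, with about 6 N of contact, before I released it.
- **Switch:** I turned it clockwise until the torque rose from 0.18 to 0.38 N m, well above the spring's 0.145 N m, which is the stop. I kept it there for about 2 s and let go.
- **Last checks:** the final picture shows the gauge upright and seated, the switch bar back along the pump, and the arm clear.
- **Disagreements:**
    - The scene camera was about 2 pixels off, which I corrected using the known position of the held gauge.
    - The switch axis turned out 1–3 mm further in y than I measured, which put a brief sideways force of about 22 N on the gripper as it closed.
    - The gripper turned about 69° for the switch's 60°, so the pads must have slipped or twisted a little on the bar.
- **Not checked:** I did not take a last picture of the tray or of the loose items around the pump, but the arm never went near them apart from lifting the gauge.

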